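# Clamp a tool-handle blank and fit its ferrule

## Robot

A 6-joint arm with a two-finger parallel gripper is mounted at the origin on the work surface. World frame = base frame: x ahead of the robot, y to its left, z up, the work surface at z = 0. Lengths are in m, angles in rad, forces in N, time in s.
With the tool pointing down it reaches from about 0.4 to 0.925 m from the base axis. Payload 12.5 kg.
Tool frame: the origin (TCP) lies midway between the tips of the shut fingers; the grasp point (between the pads) lies 19 mm behind it; z points along the fingers, y is the line along which they close (so a half turn about z gives the same grasp; the last joint's range is limited). The gripper opens to 95 mm and grips with 3 to 60 N. Pads are 20 mm wide; open, the fingers measure 119 mm over their backs; the gripper's body (75 mm by 180 mm) begins 59 mm behind the grasp point.
Start: joints at [1.161, 0.491, 1.559, -0, 1.092, -0.106], TCP at [0.187, 0.596, 0.215] pointing down, gripper open.
Joint ranges: [-3.1, 3.1], [-0.84, 2.19], [0.05, 2.79], [-1.13, 4.28], [0.06, 2.93], [-2.69, 2.69]. Speed limits (rad/s): [2.22, 2.22, 2.79, 3.14, 3.14, 3.14].

## Interface

Orientations are given as a unit quaternion [x, y, z, w].
In Python, from station import manip, imaging, job_done gives the robot as it stands.
- The arm moves only by the tool step_arm, never from a script. Its argument "motion" is a list of rows, each a list of 3 entries, a list of its own where there are three numbers: the opening, from 0 (shut) to 1 (fully open), then the shift along the tool's x, y, z normalised to -1 to 1, where 1 is 0.4 m, then the turn, a rotation vector about the tool's x, y, z normalised to -1 to 1, where 1 is pi rad. In form: [[claw, [dx, dy, dz], [wx, wy, wz]], ...]. A call has 1 to 10 rows; each row is the pose to reach, as a shift and turn from the pose commanded when the call began, along the tool's axes at that moment, turning the shorter way round; what a row does not reach only later rows make up. A row lasts 1/10 s, in which the tool goes at most 50 mm and 8.59 degrees, less where a joint would pass 70% of its speed; a pose out of reach is approached as far as the arm can. A call with a number of a shift or a turn outside -1 to 1 is refused whole. A call with a gripper value outside its range is refused whole. The fingers move at their own pace and stop on an object; "squeeze" is the grip in N (left out, the last holds). Time passes only in rows, so rows that repeat a pose let the fingers close. It gives the time, the measured TCP pose, the force, the opening and the grip force at its end, in the units of the state.
- manip.sense(): the state, without advancing time (a new reading comes with each control period).
- imaging.camera(name): name is "side" or "top"; returns a dict with "pixels" (384x512x3 uint8, red, green, blue), "vfov" (degrees; the focal length in pixels is half the picture's height over the tangent of half this angle, whatever the lens; pixels are square), "cx", "cy" (the principal point, pixels), "origin" and "rotation" of the camera in the world. Camera axes: x right, y down, z forward; pixel columns grow to the right and rows downward; lengths in m; the calibration is good to about 2 mm. A picture is of the moment at which its call begins. There is no depth.
- job_done(): hands the job in; it is judged then, once.
The state is a dict: "clock": time; "q": joint angles; "qvel": joint speeds; "effort": joint torques, N m; "ee_pos": TCP position; "eef_rot": TCP orientation; "wrist_force": force on the tool from outside, world axes, zero at the start; "ft_torque": the same for the moment, N m; "width": finger opening in m; "grasp_force": force on a finger pad.
Only numpy, scipy, OpenCV 4.12 (cv2) and the standard library are available. Lean on these libraries where they do the work, as an engineer would, in place of code of your own. Each camera call takes 0.05 s, during which the arm holds its last target. There are 200 camera calls.

## Task

Stand the wooden handle blank in the bench vise, spigot up and roughly in the middle of the jaws' width, and then slide the moving jaw up until the blank is clamped square and tight against the fixed jaw. Only after that, push the steel ferrule that fits (the larger of the two) onto the spigot until it sits fully home on the shoulder, and leave everything so. Leave the small ferrule and the tape measure where they are.

Things in the scene. Friction and masses are not known exactly. Their poses are not given: they have to be found in the camera images.
- blank: Loose pale wooden handle blank, standing upright: a square body 40 x 40 mm, 80 mm tall, with a round spigot 24 mm in diameter and 34 mm long (3 mm chamfer at its tip) rising from the middle of its top; 114 mm in all, 0.13 kg. Origin: centre of its underside; x, y square to the side faces, z up along the spigot. Either pair of side faces may go to the jaws.
- shoulder (a point): Centre of the blank's flat square shoulder, at the root of the spigot, 80 mm above the blank's underside; axes as the blank's.
- spigot_tip (a point): Centre of the spigot's top end, 34 mm above the shoulder; axes as the blank's.
- ferrule: The larger of two loose steel ferrules: a plain tube open at both ends, outside 34 mm, bore 26 mm, 32 mm tall, standing on end on the bench. 0.09 kg. Origin: centre of its lower end; z along its axis, up. It fits the spigot with 1 mm clearance all round.
- seat (a point): On the floor of the fixed grey bench vise, 20 mm above the bench: where the centre of the blank's underside comes when clamped. Vise axes: y = slide direction, towards the fixed jaw; x along the jaws' width; z up. Fixed jaw's face at y = +20 mm, 70 mm wide; both jaws stand 40 mm above this floor. Base plate 120 mm in x, 20 mm thick, from y = -155 to +65 mm.
- jaw (a joint): Travel of the vise's moving jaw in m: 0 is fully open, growing as the jaw slides along the vise's +y towards the fixed jaw. The gap between the jaw faces is 75 mm minus the travel, so the 40 mm blank is clamped tight at 0.035. It slides with about 4 N of friction and stays where it is left.
- jaw_grip (a point): Centre of the top of the upright dark wooden grip on the moving jaw, 82 mm above the bench. The grip is 16 mm thick in the vise's x and 30 mm long in its y (slide direction), and stands 47 mm above the jaw's low carriage, its centre 70 mm behind the moving jaw's face. Axes as the vise's. Pinch it across its thickness, or push it.
- small_ferrule: Small loose steel ferrule, a tube outside 25 mm, bore 16 mm, 22 mm tall: too small for the spigot. To be left alone. Origin: centre of its lower end.
- tape: Loose black tape measure, 62 x 36 mm, 58 mm tall. To be left alone. Origin: centre of its underside.
There are look-alikes about, which are no part of the job. What is shaped like the blank but purple is not meant.

How it is judged:
By the outcome, as a careful person would: the job done as asked, in the order asked, and still so for the second after the job is handed in, with the robot touching nothing.
It also fails if it takes over 72 s, if anything falls off the work surface, if the arm or the gripper's body presses on something with over 40 N, if the wrist force passes 120 N, or if a joint passes its speed limit or range.

## Working session

There is one attempt and no reset: what is moved stays moved. The work goes in short steps, Python scripts to look and compute and a tool call to move; the robot and the scene stay as the last step left them, time stands still between calls to the robot, and variables do not carry over. Pictures are saved under pics/ and viewed, at most 10 in all, crops included, and the job is handed in when it is done.

Besides the shell and the picture viewer there is one more tool, called as name([rows], argument=value, ...), one row to a line, values as JSON. step_arm: Moves the arm, as the interface text tells. Its arguments: {"type":"object","properties":{"motion":{"type":"array"},"squeeze":{"type":"number"}},"required":["motion"]}

```bash
mkdir -p pics
python3 - <<'E'
from station import manip, imaging
import cv2,pickle
d={}
for n in("top","side"):
    c=imaging.camera(n);d[n]=c
    cv2.imwrite(f"pics/{n}0.png",c["pixels"][:,:,::-1])
    print(n,c["vfov"],c["cx"],c["cy"],c["origin"],c["rotation"],[k for k in c])
pickle.dump(d,open("c0.pkl","wb"))
print(manip.sense())
E
```

```text
top 54.56258213390554 257.5129533734594 190.55446159448147 [0.44239132 0.0160877  1.13183474] [ 0.71002255 -0.70239932  0.04407439 -0.02367746] ['pixels', 'vfov', 'cx', 'cy', 'origin', 'rotation']
side 55.440432611590694 261.7622813193416 191.27078202750096 [0.49849487 0.73392054 0.48102285] [-0.04755673  0.86059753 -0.50688337  0.01339777] ['pixels', 'vfov', 'cx', 'cy', 'origin', 'rotation']
{'clock': 0.1, 'q': array([ 1.16141501e+00,  4.91477806e-01,  1.55936579e+00,  2.84934853e-05,
        1.09173477e+00, -1.05603962e-01]), 'qvel': array([ 0.00059981, -0.00088876,  0.00023895,  0.00070036, -0.00106855,
       -0.00044795]), 'effort': array([ 2.83790527e-03, -6.13622904e+01, -2.58608240e+01,  6.94035343e-02,
        4.70248132e-02, -4.63121944e-05]), 'ee_pos': array([0.18684321, 0.59619542, 0.21414136]), 'eef_rot': array([ 1.51311811e-01,  9.88485960e-01, -4.73392648e-04, -1.37733158e-04]), 'wrist_force': array([-0.20435658,  0.52454899, -0.34323907]), 'ft_torque': array([-0.01533363, -0.02937425, -0.0132953 ]), 'grasp_force': 0.0, 'width': 0.09506053378921576}
```

View pics/top0.png

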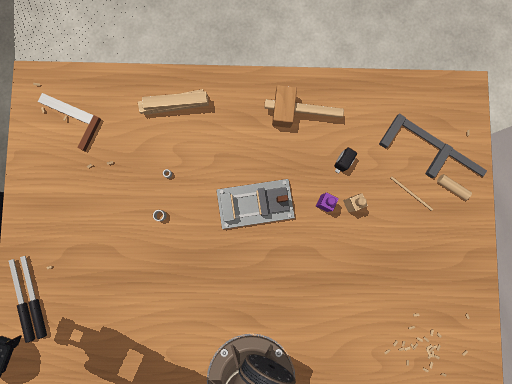

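View pics/side0.png

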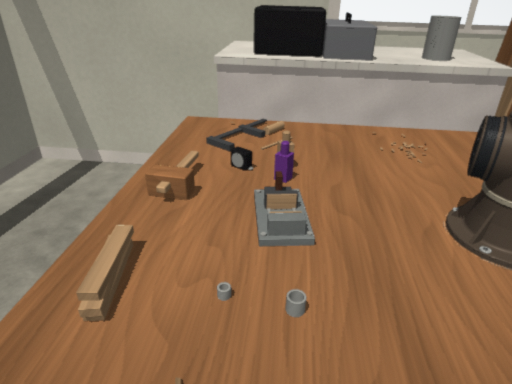

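```bash
cat > h.py <<'E'
import numpy as np,cv2
from scipy.spatial.transform import Rotation as R
def ray(c,uv):
    f=192/np.tan(np.radians(c["vfov"])/2)
    uv=np.atleast_2d(uv).astype(float)
    d=np.c_[(uv[:,0]-c["cx"])/f,(uv[:,1]-c["cy"])/f,np.ones(len(uv))]
    r=c["rotation"]; r=R.from_quat(r) if np.size(r)==4 else R.from_matrix(r)
    return r.apply(d)
def onz(c,uv,z):
    d=ray(c,uv);o=np.array(c["origin"]);return o+d*((z-o[2])/d[:,2])[:,None]
def proj(c,p):
    f=192/np.tan(np.radians(c["vfov"])/2)
    q=R.from_quat(c["rotation"]).inv().apply(np.atleast_2d(p)-np.array(c["origin"]))
    return q[:,:2]/q[:,2:]*f+[c["cx"],c["cy"]]
E
python3 - <<'E'
import pickle,cv2,numpy as np
from h import *
d=pickle.load(open("c0.pkl","rb"))
t=d["top"]["pixels"][:,:,::-1];s=d["side"]["pixels"][:,:,::-1]
a=cv2.resize(t[170:240,205:305],None,fx=8,fy=8,interpolation=cv2.INTER_CUBIC)
cv2.imwrite("pics/a.png",a[:560])
b=np.hstack([cv2.resize(x,(400,400),interpolation=cv2.INTER_CUBIC) for x in (t[180:230,325:375],t[170:230,140:200][:, :])])
b2=cv2.resize(s[120:200,235:315],(400,400),interpolation=cv2.INTER_CUBIC)
cv2.imwrite("pics/b.png",b)
b3=cv2.resize(s[125:250,220:330],(528,600),interpolation=cv2.INTER_CUBIC)
cv2.imwrite("pics/c.png",b3)
print(onz(d["top"],[[256,204],[358,203],[160,216],[167,174],[346,159]],0.03))
print(proj(d["top"],[[0.4,0.3,0],[0.5,.3,0]]))
E
```

```text
[[ 0.50844624 -0.011133    0.03      ]
 [ 0.51483514 -0.31602507  0.03      ]
 [ 0.47007977  0.27012347  0.03      ]
 [ 0.59457795  0.25376962  0.03      ]
 [ 0.64753231 -0.28169146  0.03      ]]
[[151.45784268 239.63725465]
 [152.67346294 206.24047709]]
```

View pics/a.png

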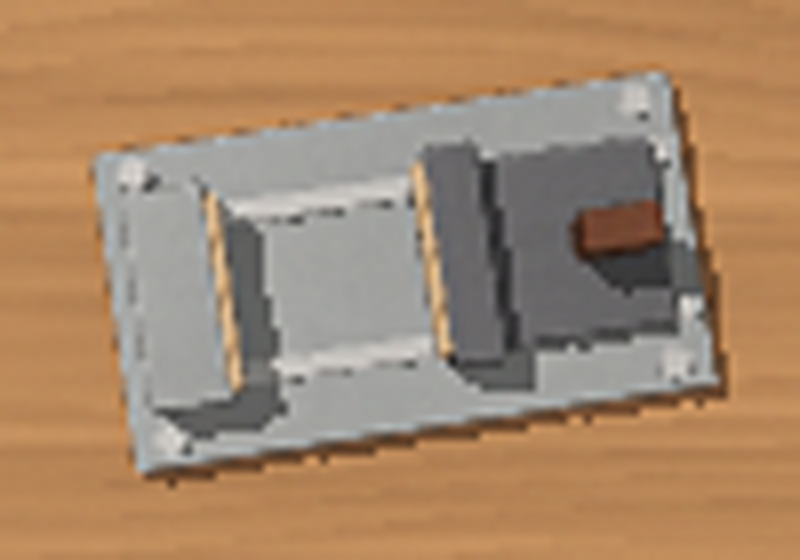

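View pics/b.png

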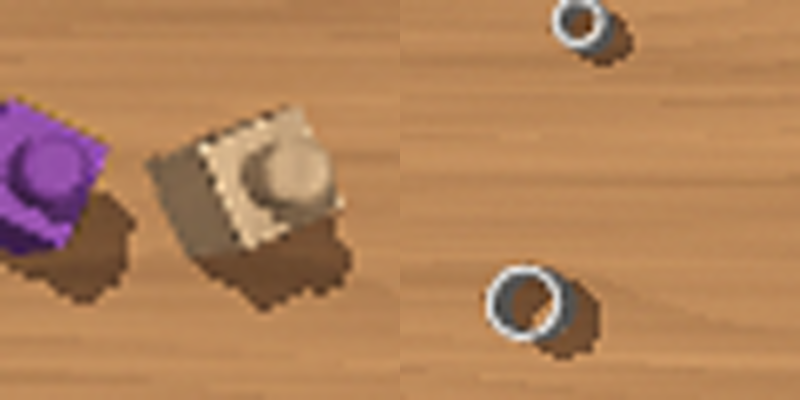

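View pics/c.png

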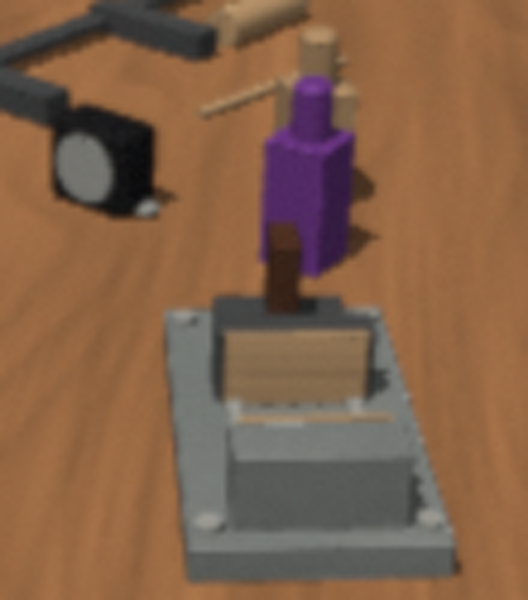

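The top view shows the vise base corners at about (217,189), (287,179), (295,218) and (222,229). The blank's shoulder corners are at about (350,198), (362,193), (368,205) and (356,211), with the large ferrule at (158.5,215). In the side view the purple decoy stands between the vise and the blank.

Run:
```python
import pickle
from h import *
np.set_printoptions(precision=4,suppress=True)
d=pickle.load(open("c0.pkl","rb"));T=d["top"];S=d["side"]
def cr(p,s,o): return (np.array(p)+.5)/s-.5+np.array(o)
V=onz(T,cr([[97,155],[660,72],[718,385],[142,472]],8,[205,170]),.02)[:,:2]
def rect(P):
    L=np.linalg.norm(P-np.roll(P,-1,0),axis=1);return P.mean(0),L
c,L=rect(V);print("vise",V,c,L)
y=(V[0]+V[3]-V[1]-V[2]);y/=np.linalg.norm(y)
x=np.array([y[1],-y[0]])
seat=c+y*.045
print("yaw of vise x",np.degrees(np.arctan2(x[1],x[0])),"seat",seat)
fj=onz(T,cr([[207,193],[238,387]],8,[205,170]),.06)[:,:2];mj=onz(T,cr([[418,168],[449,355]],8,[205,170]),.06)[:,:2]
for n,P in(("fix",fj),("mov",mj)):print(n,np.c_[(P-seat)@x,(P-seat)@y])
g=onz(T,cr([[621,229]],8,[205,170]),.082)[:,:2];print("grip",g,(g-seat)@x,(g-seat)@y)
B=onz(T,cr([[200,148],[298,105],[342,205],[248,250]],8,[325,180]),.08)[:,:2]
c,L=rect(B);print("blank",c,L)
e=B[1]-B[0]+B[2]-B[3];f=B[1]-B[2]+B[0]-B[3]
print("yaws",np.degrees(np.arctan2(e[1],e[0])),np.degrees(np.arctan2(f[1],f[0])))
print("tip",onz(T,cr([[301,171]],8,[325,180]),.114))
s=400/60
F=onz(T,cr([[124,302]],s,[140,170]),.032);print("ferr",F)
# purple corners
P=onz(T,cr([[15,100],[108,148],[70,238]],8,[325,180]),.08);print("purple",P)
# mask for ring
hsv=cv2.cvtColor(T["pixels"],cv2.COLOR_RGB2HSV)
m=((hsv[...,1]<60)&(hsv[...,2]>130)).astype(np.uint8)
for r in((205,227,148,172),(164,184,158,178)):
    ys,xs=np.nonzero(m[r[0]:r[1],r[2]:r[3]])
    (cx,cy),rad=cv2.minEnclosingCircle(np.c_[xs,ys].astype(np.float32));print(cx+r[2],cy+r[0],rad,onz(T,[[cx+r[2],cy+r[0]]],.032))
# side checks
sd=lambda p:proj(S,p)
print("side ferr top",sd([F[0]]),"grip",sd([[*g[0],.082]]),"tip",sd([[*c,.114]]),"corners",sd([[*v,.02] for v in V]))
hs=cv2.cvtColor(S["pixels"],cv2.COLOR_RGB2HSV)
m=((hs[...,1]<70)).astype(np.uint8)[285:320,280:312];ys,xs=np.nonzero(m);print("side ferr bbox",xs.min()+280,xs.max()+280,ys.min()+285,ys.max()+285)
```

```text
vise [[ 0.5529  0.1068]
 [ 0.5869 -0.1044]
 [ 0.4694 -0.1263]
 [ 0.435   0.0878]] [ 0.5111 -0.009 ] [0.2139 0.1196 0.2169 0.1193]
yaw of vise x 9.13566066210027 seat [0.5039 0.0354]
fix [[ 0.0358  0.0229]
 [-0.0349  0.0219]]
mov [[ 0.0336 -0.0538]
 [-0.0349 -0.0547]]
grip [[ 0.5226 -0.0839]] [-0.0004] [-0.1208]
blank [ 0.5154 -0.3026] [0.0389 0.0387 0.0378 0.0399]
yaws -65.148169792084 23.936078468258703
tip [[ 0.5152 -0.3025  0.114 ]]
ferr [[0.4733 0.2751 0.032 ]]
purple [[ 0.5418 -0.2106  0.08  ]
 [ 0.525  -0.2438  0.08  ]
 [ 0.4928 -0.2299  0.08  ]]
158.1666669845581 214.8333330154419 5.602679252624512 [[0.4734 0.2751 0.032 ]]
166.5 172.5 3.8079864978790283 [[0.5988 0.255  0.032 ]]
side ferr top [[295.9297 293.914 ]] grip [[279.4607 172.398 ]] tip [[286.3755 130.6144]] corners [[259.0028 237.0702]
 [254.3054 188.6159]
 [299.191  187.6898]
 [314.637  236.0847]]
side ferr bbox 286 305 289 316
```

```bash
cat > plan.py <<'E'
import sys
from h import *
from station import manip
def plan(wps):
    "wps: rows x y z closing_yaw_deg -> normalised shift, turn from the present pose"
    s=manip.sense();q=R.from_quat(s["eef_rot"]);p=s["ee_pos"]
    y=q.apply([0,1,0]);cur=np.degrees(np.arctan2(y[1],y[0]))
    print("now",p.round(4),"close",cur.round(2),"tilt z",q.apply([0,0,1]).round(4),"w",round(s["width"],4),"F",s["wrist_force"].round(1),"g",round(s["grasp_force"],1),"t",round(s["clock"],2),"q6",s["q"][5].round(2))
    for x,yy,z,a in wps:
        da=(a-cur+90)%180-90
        a=np.radians(cur+da)
        Y=np.array([np.cos(a),np.sin(a),0]);Z=np.array([0,0,-1.])
        tgt=R.from_matrix(np.c_[np.cross(Y,Z),Y,Z])
        print((q.inv().apply(np.array([x,yy,z])-p)/.4).round(4),((q.inv()*tgt).as_rotvec()/np.pi).round(4))
if __name__=="__main__":
    v=np.array(sys.argv[1:],float).reshape(-1,4);plan(v)
E
python3 plan.py .5 .25 .25 24 .5154 -.3026 .25 24
```

```text
now [0.1868 0.5962 0.2141] close 72.59 tilt z [-4.e-04 -9.e-04 -1.e+00] w 0.0951 F [-0.2  0.5 -0.3] g 0.0 t 0.1 q6 -0.11
[-1.0059 -0.5918 -0.0892] [-3.0e-04  1.0e-04  2.7e-01]
[-1.4559 -1.8985 -0.088 ] [-3.0e-04  1.0e-04  2.7e-01]
```

step_arm([
  [1,[-1,-0.6,-0.09],[0,0,0.27]],
  [1,[-1,-0.6,-0.09],[0,0,0.27]],
  [1,[-1,-0.6,-0.09],[0,0,0.27]],
  [1,[-1,-0.6,-0.09],[0,0,0.27]],
  [1,[-1,-0.6,-0.09],[0,0,0.27]],
  [1,[-1,-0.6,-0.09],[0,0,0.27]],
  [1,[-1,-0.6,-0.09],[0,0,0.27]],
  [1,[-1,-0.6,-0.09],[0,0,0.27]],
  [1,[-1,-0.6,-0.09],[0,0,0.27]],
  [1,[-1,-0.6,-0.09],[0,0,0.27]],
])

```text
clock: 1.1
ee_pos: [0.4992, 0.2446, 0.2506]
eef_rot: [0.546, 0.838, -0.0, 0.0]
wrist_force: [0.3, 0.9, -0.1]
width: 0.0948
grasp_force: 0.0
```

```bash
python3 plan.py .5154 -.08 .25 24
```

```text
now [0.4992 0.2446 0.2506] close 23.82 tilt z [ 4.e-04 -3.e-04 -1.e+00] w 0.0948 F [ 0.3  0.9 -0.1] g 0.0 t 1.1 q6 -0.08
[-0.7588 -0.2907  0.0019] [ 0.0001  0.0001 -0.001 ]
```

step_arm([
  [1,[-0.76,-0.29,0],[0,0,0]],
  [1,[-0.76,-0.29,0],[0,0,0]],
  [1,[-0.76,-0.29,0],[0,0,0]],
  [1,[-0.76,-0.29,0],[0,0,0]],
  [1,[-0.76,-0.29,0],[0,0,0]],
  [1,[-0.76,-0.29,0],[0,0,0]],
  [1,[-0.76,-0.29,0],[0,0,0]],
  [1,[-0.76,-0.29,0],[0,0,0]],
])

```text
clock: 1.9
ee_pos: [0.5144, -0.08, 0.2503]
eef_rot: [0.546, 0.838, -0.0, -0.0]
wrist_force: [-0.4, 0.3, -0.8]
width: 0.0953
grasp_force: 0.0
```

```bash
python3 plan.py .5154 -.3026 .25 24 .5154 -.3026 .047 24
```

```text
now [ 0.5144 -0.08    0.2503] close 23.78 tilt z [-5.e-04 -1.e-04 -1.e+00] w 0.0953 F [-0.4  0.3 -0.8] g 0.0 t 1.9 q6 -0.7
[-0.5102 -0.2221  0.0007] [-0.0002 -0.     -0.0012]
[-0.5102 -0.2219  0.5082] [-0.0002 -0.     -0.0012]
```

step_arm([
  [1,[-0.51,-0.222,0],[0,0,0]],
  [1,[-0.51,-0.222,0],[0,0,0]],
  [1,[-0.51,-0.222,0],[0,0,0]],
  [1,[-0.51,-0.222,0],[0,0,0]],
  [1,[-0.51,-0.222,0],[0,0,0]],
  [1,[-0.51,-0.222,0],[0,0,0]],
])

```text
clock: 2.5
ee_pos: [0.5162, -0.3014, 0.2498]
eef_rot: [0.546, 0.838, 0.0, -0.0]
wrist_force: [-1.5, 0.2, -0.6]
width: 0.0954
grasp_force: 0.0
```

```bash
python3 plan.py .5154 -.3026 .047 24
```

```text
now [ 0.5162 -0.3014  0.2498] close 23.85 tilt z [-7.e-04  5.e-04 -1.e+00] w 0.0954 F [-1.5  0.2 -0.6] g 0.0 t 2.5 q6 -1.06
[-0.0023 -0.0029  0.507 ] [-0.0001 -0.0002 -0.0008]
```

step_arm([
  [1,[-0.002,-0.002,0.12],[0,0,0]],
  [1,[-0.002,-0.002,0.24],[0,0,0]],
  [1,[-0.002,-0.002,0.35],[0,0,0]],
  [1,[-0.002,-0.002,0.45],[0,0,0]],
  [1,[-0.002,-0.002,0.507],[0,0,0]],
  [1,[-0.002,-0.002,0.507],[0,0,0]],
])

```text
clock: 3.1
ee_pos: [0.515, -0.298, 0.045]
eef_rot: [0.544, 0.839, 0.0, -0.003]
wrist_force: [0.6, -0.2, 0.4]
width: 0.0949
grasp_force: 0.0
```

step_arm([
  [0.3,[0,0,0],[0,0,0]],
  [0.3,[0,0,0],[0,0,0]],
  [0.3,[0,0,0],[0,0,0]],
  [0.3,[0,0,0],[0,0,0]],
  [0.3,[0,0,0],[0,0,0]],
  [0.3,[0,0,0],[0,0,0]],
  [0.3,[0,0,0],[0,0,0]],
  [0.3,[0,0,0],[0,0,0]],
], squeeze=20)

```text
clock: 3.9
ee_pos: [0.5159, -0.3007, 0.0478]
eef_rot: [0.545, 0.839, 0.0, -0.0]
wrist_force: [-0.3, 0.5, 1.2]
width: 0.0402
grasp_force: 20.0
```

```bash
python3 plan.py .5036 .0372 .25 9.1
```

```text
now [ 0.5159 -0.3007  0.0478] close 23.99 tilt z [-0.e+00  1.e-04 -1.e+00] w 0.0402 F [-0.3  0.5  1.2] g 20.0 t 3.9 q6 -1.06
[ 0.7844  0.3154 -0.5054] [ 0.     -0.      0.0827]
```

step_arm([
  [0.3,[0,0,-0.1],[0,0,0]],
  [0.3,[0,0,-0.2],[0,0,0]],
  [0.3,[0,0,-0.3],[0,0,0]],
  [0.3,[0,0,-0.4],[0,0,0]],
  [0.3,[0,0,-0.5],[0,0,0]],
  [0.3,[0.1,0.04,-0.5],[0,0,0]],
  [0.3,[0.2,0.08,-0.5],[0,0,0.02]],
  [0.3,[0.3,0.12,-0.5],[0,0,0.04]],
  [0.3,[0.4,0.16,-0.5],[0,0,0.06]],
  [0.3,[0.5,0.2,-0.5],[0,0,0.083]],
], squeeze=30)

```text
clock: 4.9
ee_pos: [0.5071, -0.0838, 0.2477]
eef_rot: [0.65, 0.76, -0.0, -0.0]
wrist_force: [0.7, 0.9, -2.3]
width: 0.0399
grasp_force: 29.9
```

```bash
python3 plan.py .5036 .0352 .25 9.1
```

```text
now [ 0.5071 -0.0838  0.2477] close 8.88 tilt z [-3.e-04  3.e-04 -1.e+00] w 0.0399 F [ 0.7  0.9 -2.3] g 29.9 t 4.9 q6 -0.45
[ 0.2954  0.0373 -0.0057] [-0.0001 -0.0001 -0.0012]
```

```bash
python3 plan.py .5046 .0312 .25 9.1 .5046 .0312 .068 9.1
```

```text
now [ 0.5071 -0.0838  0.2477] close 8.88 tilt z [-3.e-04  3.e-04 -1.e+00] w 0.0399 F [ 0.7  0.9 -2.3] g 29.9 t 4.9 q6 -0.45
[ 0.2851  0.0382 -0.0057] [-0.0001 -0.0001 -0.0012]
[0.285  0.0383 0.4493] [-0.0001 -0.0001 -0.0012]
```

step_arm([
  [0.3,[0.1,0.015,0],[0,0,-0.001]],
  [0.3,[0.2,0.03,0],[0,0,-0.001]],
  [0.3,[0.28,0.035,0],[0,0,-0.001]],
  [0.3,[0.285,0.036,0],[0,0,-0.001]],
  [0.3,[0.285,0.036,0],[0,0,-0.001]],
  [0.3,[0.285,0.036,0],[0,0,-0.001]],
])

```text
clock: 5.5
ee_pos: [0.504, 0.0287, 0.2477]
eef_rot: [0.648, 0.762, -0.0, -0.0]
wrist_force: [-0.3, 1.0, -1.2]
width: 0.0399
grasp_force: 30.0
```

```bash
python3 plan.py .5046 .0312 .09 9.1 .5046 .0312 .069 9.1
python3 - <<'E'
from station import imaging
from h import *
c=imaging.camera("top");cv2.imwrite("t1.png",c["pixels"][:,:,::-1]);s=imaging.camera("side")
a=cv2.resize(s["pixels"][90:260,210:340,::-1],(458,600),interpolation=cv2.INTER_CUBIC);cv2.imwrite("pics/d.png",a)
E
```

```text
now [0.504  0.0287 0.2477] close 9.21 tilt z [-2.e-04 -1.e-04 -1.e+00] w 0.0399 F [-0.3  1.  -1.2] g 30.0 t 5.5 q6 -0.23
[0.006  0.0025 0.3943] [-0.0001  0.      0.0006]
[0.006  0.0025 0.4468] [-0.0001  0.      0.0006]
```

View pics/d.png

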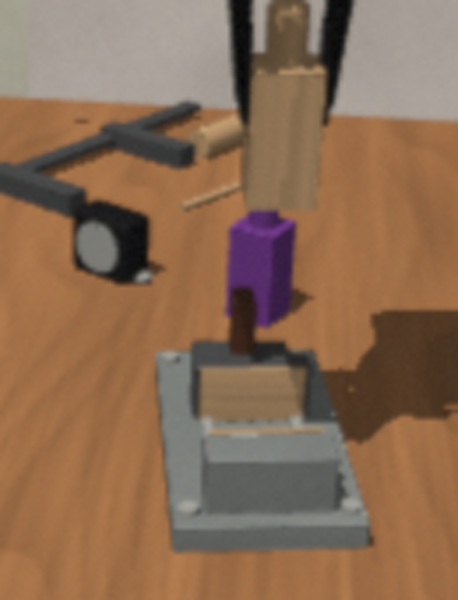

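The blank hangs upright above the vise, and the decoy and grip are unaffected. Descending.

step_arm([
  [0.3,[0.005,0.0025,0.1],[0,0,0]],
  [0.3,[0.005,0.0025,0.2],[0,0,0]],
  [0.3,[0.005,0.0025,0.28],[0,0,0]],
  [0.3,[0.005,0.0025,0.34],[0,0,0]],
  [0.3,[0.005,0.0025,0.38],[0,0,0]],
  [0.3,[0.005,0.0025,0.41],[0,0,0]],
  [0.3,[0.005,0.0025,0.43],[0,0,0]],
  [0.3,[0.005,0.0025,0.446],[0,0,0]],
  [0.3,[0.005,0.0025,0.446],[0,0,0]],
  [0.3,[0.005,0.0025,0.446],[0,0,0]],
])

```text
clock: 6.6
ee_pos: [0.5049, 0.0315, 0.0698]
eef_rot: [0.648, 0.762, 0.0, 0.0]
wrist_force: [0.6, -0.3, -0.4]
width: 0.0399
grasp_force: 30.0
```

```bash
python3 plan.py .5046 .0312 .0678 9.1
```

```text
now [0.5049 0.0315 0.0698] close 9.23 tilt z [ 7.e-04  0.e+00 -1.e+00] w 0.0399 F [ 0.6 -0.3 -0.4] g 30.0 t 6.6 q6 -0.23
[-0.0005 -0.0008  0.0051] [0.0002 0.     0.0007]
```

step_arm([
  [0.3,[0,0,0.003],[0,0,0]],
  [0.3,[0,0,0.006],[0,0,0]],
  [0.3,[0,0,0.006],[0,0,0]],
])

```text
clock: 6.9
ee_pos: [0.5048, 0.0315, 0.0677]
eef_rot: [0.648, 0.762, 0.0, 0.0]
wrist_force: [-0.2, -0.4, 4.8]
width: 0.0397
grasp_force: 30.0
```

step_arm([
  [0.8,[0,0,0],[0,0,0]],
  [0.8,[0,0,0],[0,0,0]],
  [0.8,[0,0,0],[0,0,0]],
  [0.8,[0,0,0],[0,0,0]],
  [0.8,[0,0,-0.06],[0,0,0]],
  [0.8,[0,0,-0.16],[0,0,0]],
  [0.8,[0,0,-0.26],[0,0,0]],
  [0.8,[0,0,-0.36],[0,0,0]],
  [0.8,[0,0,-0.36],[0,0,0]],
])

```text
clock: 7.8
ee_pos: [0.5064, 0.0315, 0.2156]
eef_rot: [0.648, 0.762, 0.002, 0.003]
wrist_force: [0.1, -0.0, -0.0]
width: 0.076
grasp_force: 0.0
```

```bash
python3 - <<'E'
from station import imaging
from h import *
np.set_printoptions(precision=4,suppress=True)
c=imaging.camera("side")
a=cv2.resize(c["pixels"][110:260,210:340,::-1],(520,600),interpolation=cv2.INTER_CUBIC);cv2.imwrite("pics/e.png",a)
E
python3 plan.py .5235 -.0862 .2 9.1 .5235 -.0862 .046 9.1
```

```text
now [0.5054 0.0315 0.2131] close 9.24 tilt z [ 4.7e-03 -2.0e-04 -1.0e+00] w 0.0759 F [ 0.1  0.1 -0.9] g 0.0 t 7.85 q6 -0.23
[-0.2977 -0.0027  0.033 ] [0.0015 0.0003 0.0008]
[-0.2974 -0.0045  0.418 ] [0.0015 0.0003 0.0008]
```

View pics/e.png

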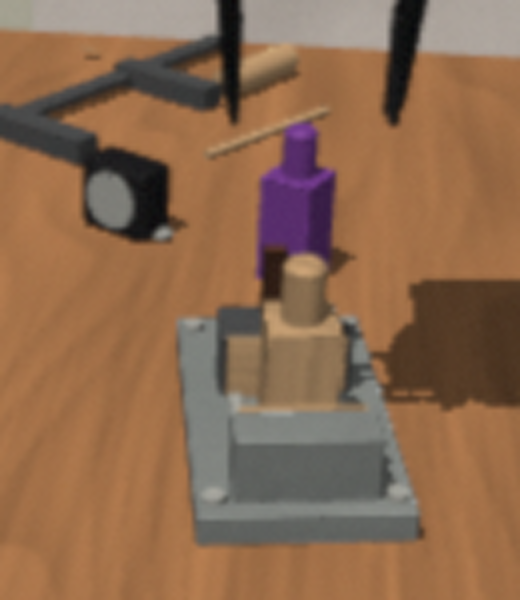

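The blank stands upright between the jaws, with its tip at about crop (304,262). It looks slightly to the right of centre, so I'll measure it.

Run:
```python
from station import imaging
from h import *
np.set_printoptions(precision=4,suppress=True)
c=imaging.camera("side")
u=(np.array([[304,265],[303,311]])+.5)/4-.5+[210,110]
yv=np.array([-.159,.987]);xv=np.array([.987,.159]);seat=np.array([.5036,.0372])
def tov(p):return np.c_[(p[:,:2]-seat)@xv,(p[:,:2]-seat)@yv]
print("tip",tov(onz(c,u[:1],.134)),"exp px",proj(c,[[.5046,.0312,.134]]),u[0])
# fixed jaw top inner edge ends in this view and moving jaw top edge (e: 228..383 outer)
e=(np.array([[237,409],[365,407]])+.5)/4-.5+[210,110]
print("fixed jaw edge",tov(onz(c,e,.06)))
print("grip top",tov(onz(c,(np.array([[277,251]])+.5)/4-.5+[210,110],.082)))
```

```text
tip [[ 0.002 -0.   ]] exp px [[286.2068 174.5928]] [285.625 175.875]
fixed jaw edge [[ 0.0372  0.0249]
 [-0.0325  0.0246]]
grip top [[ 0.001  -0.1227]]
```

step_arm([
  [0.5,[-0.1,0,0],[0,0,0]],
  [0.5,[-0.2,0,0],[0,0,0]],
  [0.5,[-0.295,-0.003,0.033],[0.0015,0,0]],
  [0.5,[-0.295,-0.003,0.033],[0.0015,0,0]],
  [0.5,[-0.295,-0.003,0.1],[0,0,0]],
  [0.5,[-0.295,-0.003,0.2],[0,0,0]],
])

```text
clock: 8.5
ee_pos: [0.5226, -0.0851, 0.1304]
eef_rot: [0.648, 0.761, 0.001, 0.001]
wrist_force: [0.3, 0.1, -0.6]
width: 0.0476
grasp_force: 0.0
```

```bash
python3 plan.py .523 -.085 .046 9.1
```

```text
now [ 0.5226 -0.0851  0.1304] close 9.19 tilt z [ 1.9e-03 -2.0e-04 -1.0e+00] w 0.0476 F [ 0.3  0.1 -0.6] g 0.0 t 8.5 q6 -0.45
[0.0003 0.0008 0.211 ] [0.0006 0.0002 0.0005]
```

step_arm([
  [0.5,[0,0,0.07],[0,0,0]],
  [0.5,[0,0,0.14],[0,0,0]],
  [0.5,[0,0,0.19],[0,0,0]],
  [0.5,[0,0,0.205],[0,0,0]],
  [0.5,[0,0,0.205],[0,0,0]],
  [0.05,[0,0,0.205],[0,0,0]],
  [0.05,[0,0,0.205],[0,0,0]],
  [0.05,[0,0,0.205],[0,0,0]],
  [0.05,[0,0,0.205],[0,0,0]],
  [0.05,[0,0,0.205],[0,0,0]],
], squeeze=40)

```text
clock: 9.5
ee_pos: [0.5242, -0.0853, 0.0496]
eef_rot: [0.648, 0.762, 0.001, 0.002]
wrist_force: [9.7, 0.9, 1.2]
width: 0.0159
grasp_force: 40.0
```

```bash
python3 plan.py .5174 -.0504 .0478 9.1
```

```text
now [ 0.5242 -0.0853  0.0496] close 9.21 tilt z [ 4.5e-03 -6.0e-04 -1.0e+00] w 0.0159 F [9.7 0.9 1.2] g 40.0 t 9.5 q6 -0.45
[ 0.0888 -0.0028  0.0043] [0.0014 0.0004 0.0006]
```

step_arm([
  [0.05,[0,0.004,0],[0,0,0]],
  [0.05,[0.01,0.004,0],[0,0,0]],
  [0.05,[0.02,0.004,0],[0,0,0]],
  [0.05,[0.03,0.004,0],[0,0,0]],
  [0.05,[0.04,0.004,0],[0,0,0]],
  [0.05,[0.05,0.004,0],[0,0,0]],
  [0.05,[0.06,0.004,0],[0,0,0]],
  [0.05,[0.07,0.004,0],[0,0,0]],
  [0.05,[0.07,0.004,0],[0,0,0]],
], squeeze=60)

```text
clock: 10.4
ee_pos: [0.5196, -0.057, 0.0495]
eef_rot: [0.648, 0.762, 0.0, 0.0]
wrist_force: [-0.2, 0.4, 6.7]
width: 0.0158
grasp_force: 60.0
```

```bash
python3 plan.py .5174 -.0504 .0478 9.1
```

```text
now [ 0.5196 -0.057   0.0495] close 9.25 tilt z [ 9.e-04 -2.e-04 -1.e+00] w 0.0158 F [-0.2  0.4  6.7] g 60.0 t 10.4 q6 -0.4
[ 0.0172 -0.0029  0.0043] [0.0003 0.0001 0.0008]
```

Moved about 28.6 mm; continuing gently until the reaction rises.

step_arm([
  [0.05,[0.005,0,0],[0,0,0]],
  [0.05,[0.01,0,0],[0,0,0]],
  [0.05,[0.014,0,0],[0,0,0]],
  [0.05,[0.018,0,0],[0,0,0]],
  [0.05,[0.022,0,0],[0,0,0]],
  [0.05,[0.022,0,0],[0,0,0]],
])

```text
clock: 11.0
ee_pos: [0.519, -0.0524, 0.0496]
eef_rot: [0.648, 0.762, -0.001, 0.002]
wrist_force: [-2.9, -39.1, 2.5]
width: 0.0159
grasp_force: 60.0
```

step_arm([
  [0.05,[0.004,0,0],[0,0,0]],
  [0.05,[0.007,0,0],[0,0,0]],
  [0.05,[0.007,0,0],[0,0,0]],
  [0.05,[0.007,0,0],[0,0,0]],
])

```text
clock: 11.4
ee_pos: [0.5187, -0.0502, 0.0497]
eef_rot: [0.648, 0.762, -0.001, 0.003]
wrist_force: [-2.9, -45.2, 3.4]
width: 0.0153
grasp_force: 60.0
```

```bash
python3 plan.py .5174 -.0504 .0478 9.1
python3 - <<'E'
from station import imaging
from h import *
c=imaging.camera("side")
a=cv2.resize(c["pixels"][160:250,240:330,::-1],(600,600),interpolation=cv2.INTER_CUBIC);cv2.imwrite("pics/f.png",a)
E
```

```text
now [ 0.5187 -0.0502  0.0497] close 9.26 tilt z [ 0.0027 -0.0047 -1.    ] w 0.0153 F [ -2.9 -45.2   3.4] g 60.0 t 11.4 q6 -0.38
[-0.0001 -0.0032  0.0047] [0.0006 0.0016 0.0009]
```

View pics/f.png

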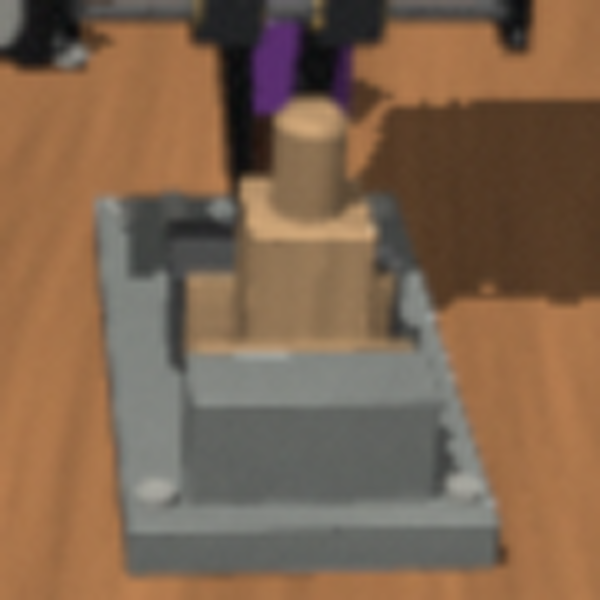

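The blank is square to the fixed jaw with no visible gap, spigot top at about crop (311,112). The reaction is 45 N, so it is clamped. Releasing the grip.

step_arm([
  [0.5,[0,0,0],[0,0,0]],
  [0.5,[0,0,0],[0,0,0]],
  [0.5,[0,0,0],[0,0,0]],
  [0.5,[0,0,-0.1],[0,0,0]],
  [0.5,[0,0,-0.2],[0,0,0]],
  [0.5,[0,0,-0.3],[0,0,0]],
  [0.6,[0,0,-0.42],[0,0,0]],
  [0.6,[0,0,-0.5],[0,0,0]],
  [0.6,[0,0,-0.5],[0,0,0]],
], squeeze=20)

```text
clock: 12.35
ee_pos: [0.5189, -0.0455, 0.2532]
eef_rot: [0.648, 0.762, 0.002, 0.003]
wrist_force: [-0.1, 1.1, -0.5]
width: 0.0566
grasp_force: 0.0
```

```bash
python3 plan.py .4734 .2751 .24 60 .4734 .2751 .24 9.1
```

```text
now [ 0.5189 -0.0455  0.2532] close 9.28 tilt z [ 0.0071 -0.0012 -1.    ] w 0.0566 F [-0.1  1.1 -0.5] g 0.0 t 12.35 q6 -0.38
[0.8094 0.0169 0.0312] [ 0.0017  0.0017 -0.2818]
[0.8094 0.0169 0.0312] [0.0022 0.0008 0.001 ]
```

step_arm([
  [0.6,[0.12,0.002,0],[0,0,0]],
  [0.6,[0.24,0.004,0],[0,0,0]],
  [0.6,[0.36,0.008,0],[0,0,0]],
  [0.6,[0.48,0.01,0],[0,0,0]],
  [0.6,[0.6,0.013,0],[0,0,0]],
  [0.6,[0.7,0.015,0],[0,0,0]],
  [0.6,[0.78,0.017,0],[0,0,0]],
  [0.6,[0.808,0.017,0.03],[0.001,0,0]],
  [0.6,[0.808,0.017,0.03],[0.001,0,0]],
])

```text
clock: 13.25
ee_pos: [0.4711, 0.2751, 0.2346]
eef_rot: [0.647, 0.763, -0.003, -0.002]
wrist_force: [0.4, 0.3, -0.5]
width: 0.0571
grasp_force: 0.0
```

```bash
python3 plan.py .4734 .2751 .008 9.1
python3 - <<'E'
from station import imaging
from h import *
np.set_printoptions(precision=4,suppress=True)
c=imaging.camera("top");t=c["pixels"]
cv2.imwrite("t2.png",t[:,:,::-1])
yv=np.array([-.159,.987]);xv=np.array([.987,.159]);seat=np.array([.5036,.0372])
print("exp shoulder px",proj(c,[[*seat,.10]]),proj(c,[[*(seat+a*xv+b*yv),.10] for a,b in((.02,.02),(.02,-.02),(-.02,-.02),(-.02,.02))]))
a=cv2.resize(t[175:235,205:295,::-1],(720,480),interpolation=cv2.INTER_CUBIC);cv2.imwrite("pics/g.png",a)
E
```

```text
now [0.4711 0.2751 0.2346] close 9.38 tilt z [-0.0067 -0.0019 -1.    ] w 0.0571 F [ 0.4  0.3 -0.5] g 0.0 t 13.25 q6 0.24
[-4.000e-04  9.600e-03  5.664e-01] [-0.0022  0.0003  0.0016]
exp shoulder px [[239.1906 204.047 ]] [[231.0059 197.9933]
 [245.2713 195.8755]
 [247.3902 210.1119]
 [233.0784 212.2609]]
```

View pics/g.png

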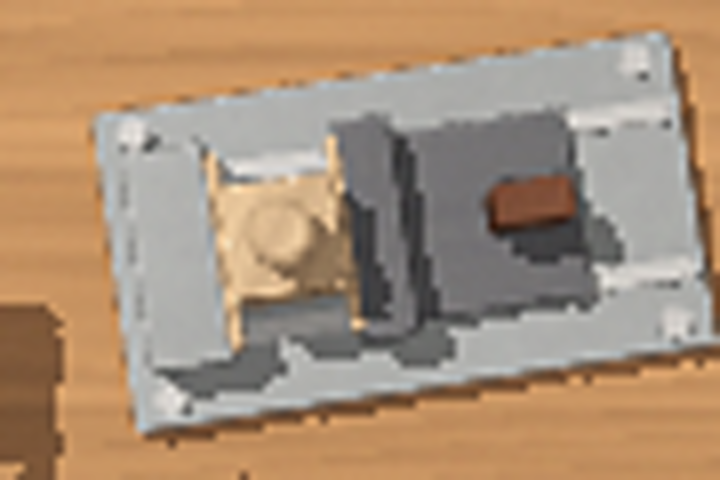

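The blank is clamped square and centred: blank centre about crop (285,240), jaw middle about (283,241). Next is the ferrule.

step_arm([
  [0.6,[0,0.004,0.1],[0,0,0]],
  [0.6,[0,0.004,0.2],[0,0,0]],
  [0.6,[0,0.004,0.3],[0,0,0]],
  [0.6,[0,0.004,0.38],[0,0,0]],
  [0.6,[0,0.004,0.44],[0,0,0]],
  [0.6,[0,0.004,0.48],[0,0,0]],
  [0.6,[0,0.004,0.48],[0,0,0]],
  [0.6,[0,0.004,0.48],[0,0,0]],
])

```text
clock: 14.1
ee_pos: [0.4738, 0.2735, 0.0454]
eef_rot: [0.648, 0.761, -0.001, -0.001]
wrist_force: [-1.2, 0.4, 0.3]
width: 0.0571
grasp_force: 0.0
```

```bash
python3 plan.py .4734 .2751 .008 9.1
```

```text
now [0.4738 0.2735 0.0454] close 9.17 tilt z [-3.3e-03 -6.0e-04 -1.0e+00] w 0.0571 F [-1.2  0.4  0.3] g 0.0 t 14.1 q6 0.24
[ 0.004  -0.0001  0.0934] [-0.0011  0.      0.0004]
```

step_arm([
  [0.6,[0.004,0,0.04],[-0.001,0,0]],
  [0.6,[0.004,0,0.07],[-0.001,0,0]],
  [0.6,[0.004,0,0.093],[-0.001,0,0]],
  [0.6,[0.004,0,0.093],[-0.001,0,0]],
  [0.25,[0.004,0,0.093],[-0.001,0,0]],
  [0.25,[0.004,0,0.093],[-0.001,0,0]],
  [0.25,[0.004,0,0.093],[-0.001,0,0]],
  [0.25,[0.004,0,0.093],[-0.001,0,0]],
  [0.25,[0.004,0,0.093],[-0.001,0,0]],
], squeeze=20)

```text
clock: 15.0
ee_pos: [0.4732, 0.2761, 0.0082]
eef_rot: [0.648, 0.762, 0.0, 0.0]
wrist_force: [-1.8, -0.0, 3.7]
width: 0.034
grasp_force: 20.0
```

```bash
python3 plan.py .4734 .2751 .24 9.1
```

```text
now [0.4732 0.2761 0.0082] close 9.24 tilt z [ 6.e-04  3.e-04 -1.e+00] w 0.034 F [-1.8 -0.   3.7] g 20.0 t 15.0 q6 0.25
[-2.500e-03  4.000e-04 -5.795e-01] [ 0.0002 -0.0001  0.0008]
```

step_arm([
  [0.25,[0,0,-0.1],[0,0,0]],
  [0.25,[0,0,-0.2],[0,0,0]],
  [0.25,[0,0,-0.3],[0,0,0]],
  [0.25,[0,0,-0.4],[0,0,0]],
  [0.25,[-0.1,0,-0.44],[0,0,0]],
  [0.25,[-0.2,0,-0.44],[0,0,0]],
  [0.25,[-0.3,0,-0.44],[0,0,0]],
  [0.25,[-0.4,0,-0.44],[0,0,0]],
  [0.25,[-0.5,0,-0.44],[0,0,0]],
  [0.25,[-0.5,0,-0.44],[0,0,0]],
], squeeze=30)

```text
clock: 16.0
ee_pos: [0.5056, 0.0751, 0.1838]
eef_rot: [0.649, 0.761, -0.0, 0.0]
wrist_force: [0.2, 0.4, -1.1]
width: 0.0339
grasp_force: 30.0
```

```bash
python3 plan.py .5039 .0372 .165 9.2
```

```text
now [0.5056 0.0751 0.1838] close 9.02 tilt z [ 1.e-04 -4.e-04 -1.e+00] w 0.0339 F [ 0.2  0.4 -1.1] g 30.0 t 16.0 q6 -0.14
[-0.0929 -0.0192  0.0471] [ 0.      0.0001 -0.001 ]
```

step_arm([
  [0.25,[-0.05,-0.01,0.02],[0,0,-0.001]],
  [0.25,[-0.093,-0.019,0.047],[0,0,-0.001]],
  [0.25,[-0.093,-0.019,0.055],[0,0,-0.001]],
  [0.25,[-0.093,-0.019,0.055],[0,0,-0.001]],
  [0.25,[-0.093,-0.019,0.055],[0,0,-0.001]],
])

```text
clock: 16.5
ee_pos: [0.5037, 0.0415, 0.1621]
eef_rot: [0.646, 0.763, 0.0, 0.0]
wrist_force: [-0.3, -0.5, -0.6]
width: 0.0338
grasp_force: 30.0
```

```bash
python3 plan.py .5039 .0372 .159 9.2
python3 - <<'E'
from station import imaging
from h import *
import pickle
c=imaging.camera("side");pickle.dump(c,open("c1.pkl","wb"))
a=cv2.resize(c["pixels"][145:215,250:325,::-1],(600,560),interpolation=cv2.INTER_CUBIC);cv2.imwrite("pics/i.png",a)
E
```

```text
now [0.5037 0.0415 0.1621] close 9.45 tilt z [ 2.e-04  2.e-04 -1.e+00] w 0.0338 F [-0.3 -0.5 -0.6] g 30.0 t 16.5 q6 -0.21
[-0.0107 -0.0013  0.0077] [ 0.0001 -0.0001  0.0014]
```

View pics/i.png

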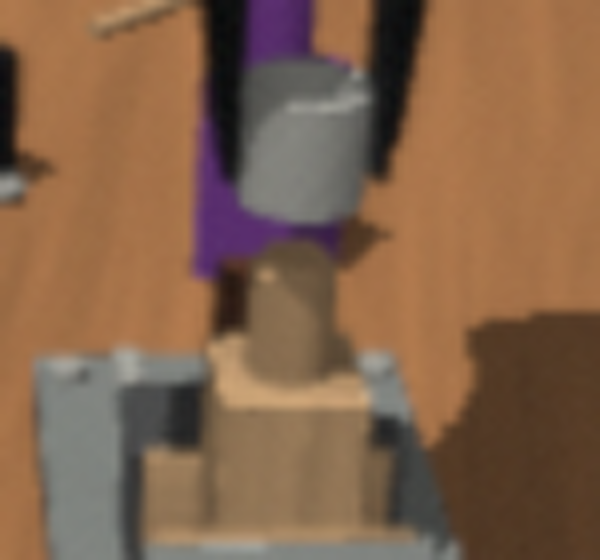

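The ferrule hovers over the spigot. Its lower rim is centred at about crop (300,195), the spigot tip at about (293,255) and the root at about (288,366). I'll work out the offset.

```bash
python3 - <<'E'
import pickle
from h import *
np.set_printoptions(precision=4,suppress=True)
c=pickle.load(open("c1.pkl","rb"))
f=lambda p,z:onz(c,[(np.array(p)+.5)/8-.5+[250,145]],z)[0]
F=f([300,195],.1539);t=f([293,254.5],.134);r=f([288,366],.1)
print(F,t,r, "tcp .5037 .0415"); print("spigot in robot frame",np.array([.5037,.0415])-F[:2]+t[:2],np.array([.5037,.0415])-F[:2]+r[:2])
# expected pixel-crop of ferrule bottom/top if centred at tcp
pj=lambda p:(proj(c,p)-[250,145]+.5)*8-.5
th=np.linspace(0,2*np.pi,100)
for z in(.1539,.1859):
    e=pj(np.c_[.5037+.017*np.cos(th),.0415+.017*np.sin(th),0*th+z]);print(z,e.min(0),e.max(0))
for z in(.1,.131):
    e=pj(np.c_[.5039+.012*np.cos(th),.0372+.012*np.sin(th),0*th+z]);print(z,e.min(0),e.max(0))
E
python3 plan.py .504 .0374 .159 9.2
```

```text
[0.5035 0.0448 0.1539] [0.5043 0.0397 0.134 ] [0.5037 0.0391 0.1   ] tcp .5037 .0415
spigot in robot frame [0.5046 0.0364] [0.504  0.0359]
0.1539 [234.3694 161.9906] [364.8136 218.2452]
0.1859 [240.3633  50.3805] [373.533  103.3131]
0.1 [243.4203 341.455 ] [331.9997 384.2228]
0.131 [249.1755 240.3433] [339.4773 281.1925]
now [0.5037 0.0415 0.1622] close 9.46 tilt z [ 5.e-04  2.e-04 -1.e+00] w 0.0335 F [-0.1  0.2 -0. ] g 30.0 t 16.55 q6 -0.21
[-0.0103 -0.0011  0.0079] [ 0.0002 -0.      0.0015]
```

step_arm([
  [0.25,[0,0,0],[0,0,0]],
  [0.25,[0,0,0],[0,0,0]],
])

```text
clock: 16.75
ee_pos: [0.5037, 0.0411, 0.1621]
eef_rot: [0.646, 0.763, 0.0, 0.0]
wrist_force: [0.1, 0.1, -0.1]
width: 0.0341
grasp_force: 30.0
```

```bash
python3 plan.py .5042 .0366 .144 9.2
```

```text
now [0.5037 0.0411 0.1621] close 9.45 tilt z [ 5.e-04  1.e-04 -1.e+00] w 0.0341 F [ 0.1  0.1 -0.1] g 30.0 t 16.75 q6 -0.21
[-0.0114 -0.0006  0.0452] [ 0.0002 -0.      0.0014]
```

step_arm([
  [0.25,[-0.0114,-0.0005,0.01],[0,0,0.001]],
  [0.25,[-0.0114,-0.0005,0.03],[0,0,0.001]],
  [0.25,[-0.0114,-0.0005,0.045],[0,0,0.001]],
  [0.25,[-0.0114,-0.0005,0.045],[0,0,0.001]],
  [0.25,[-0.0114,-0.0005,0.045],[0,0,0.001]],
])

```text
clock: 17.25
ee_pos: [0.5041, 0.0361, 0.1435]
eef_rot: [0.648, 0.762, -0.0, -0.0]
wrist_force: [-0.4, 0.9, -1.5]
width: 0.0339
grasp_force: 30.0
```

```bash
python3 plan.py .5042 .0366 .136 9.2
```

```text
now [0.5041 0.0361 0.1435] close 9.23 tilt z [-6.e-04  1.e-04 -1.e+00] w 0.0339 F [-0.4  0.9 -1.5] g 30.0 t 17.25 q6 -0.22
[0.0011 0.0005 0.0188] [-0.0002 -0.0001  0.0001]
```

step_arm([
  [0.25,[0.001,0,0.005],[0,0,0]],
  [0.25,[0.001,0,0.01],[0,0,0]],
  [0.25,[0.001,0,0.015],[0,0,0]],
  [0.25,[0.001,0,0.02],[0,0,0]],
  [0.25,[0.001,0,0.02],[0,0,0]],
])

```text
clock: 17.75
ee_pos: [0.504, 0.0366, 0.1356]
eef_rot: [0.648, 0.762, -0.0, -0.0]
wrist_force: [-0.0, 0.3, -0.8]
width: 0.0338
grasp_force: 30.0
```

No contact force 6.6 mm below the tip, so the ferrule is on. Continuing down.

step_arm([
  [0.25,[0,0,0.01],[0,0,0]],
  [0.25,[0,0,0.02],[0,0,0]],
  [0.25,[0,0,0.03],[0,0,0]],
  [0.25,[0,0,0.04],[0,0,0]],
  [0.25,[0,0,0.05],[0,0,0]],
  [0.25,[0,0,0.055],[0,0,0]],
  [0.25,[0,0,0.06],[0,0,0]],
  [0.25,[0,0,0.06],[0,0,0]],
])

```text
clock: 18.55
ee_pos: [0.504, 0.0366, 0.1116]
eef_rot: [0.648, 0.762, -0.0, -0.0]
wrist_force: [0.3, 0.2, -0.8]
width: 0.0337
grasp_force: 30.0
```

step_arm([
  [0.25,[0,0,0.003],[0,0,0]],
  [0.25,[0,0,0.006],[0,0,0]],
  [0.25,[0,0,0.009],[0,0,0]],
  [0.25,[0,0,0.0115],[0,0,0]],
  [0.25,[0,0,0.0115],[0,0,0]],
  [0.25,[0,0,0.0115],[0,0,0]],
])

```text
clock: 19.15
ee_pos: [0.5043, 0.0365, 0.1081]
eef_rot: [0.648, 0.762, 0.0, 0.0]
wrist_force: [-3.1, 0.8, 12.4]
width: 0.0338
grasp_force: 30.0
```

The reaction is 12 N at TCP height 0.108, which is the expected seated height (shoulder 0.100 plus 8 mm). Releasing and retreating.

step_arm([
  [0.25,[0,0,-0.003],[0,0,0]],
  [0.6,[0,0,-0.003],[0,0,0]],
  [0.6,[0,0,-0.003],[0,0,0]],
  [0.6,[0,0,-0.003],[0,0,0]],
  [0.6,[0,0,-0.003],[0,0,0]],
  [0.6,[0,0,-0.05],[0,0,0]],
  [0.6,[0,0,-0.15],[0,0,0]],
  [0.6,[0,0,-0.25],[0,0,0]],
  [0.6,[0,0,-0.35],[0,0,0]],
  [0.6,[0,0,-0.35],[0,0,0]],
])

```text
clock: 20.15
ee_pos: [0.5058, 0.0365, 0.2518]
eef_rot: [0.648, 0.762, 0.002, 0.003]
wrist_force: [0.7, -0.5, -0.6]
width: 0.0569
grasp_force: 0.0
```

step_arm([
  [0.6,[0.12,0,0],[0,0,0]],
  [0.6,[0.24,0,0],[0,0,0]],
  [0.6,[0.36,0,0],[0,0,0]],
  [0.6,[0.48,0,0],[0,0,0]],
  [0.6,[0.6,0,0],[0,0,0]],
  [0.6,[0.6,0,0],[0,0,0]],
  [0.6,[0.6,0,0],[0,0,0]],
])

```text
clock: 20.85
ee_pos: [0.4649, 0.2741, 0.2463]
eef_rot: [0.647, 0.763, -0.001, -0.0]
wrist_force: [-0.1, -0.9, 0.4]
width: 0.0571
grasp_force: 0.0
```

Run:
```python
from station import imaging,manip
from h import *
np.set_printoptions(precision=1,suppress=True)
s=manip.sense();print(s["wrist_force"],s["ee_pos"])
c=imaging.camera("side");T=imaging.camera("top")
th=np.linspace(0,2*np.pi,100);C=np.array([.504,.0366])
ex=lambda cam,z:(lambda e:(e.min(0),e.max(0)))(proj(cam,np.c_[C[0]+.017*np.cos(th),C[1]+.017*np.sin(th),0*th+z]))
print("exp side bottom,top",ex(c,.1),ex(c,.132));print("exp top-view ring",ex(T,.132))
# grey (ferrule) rows along the axis column in side view
h=cv2.cvtColor(c["pixels"],cv2.COLOR_RGB2HSV)
for u in(280,287,293):print(u,[(v,int(h[v,u,1]),int(h[v,u,2])) for v in range(168,204,2)])
for v in(182,188):print(v,[(u,int(h[v,u,1])) for u in range(272,304,2)])
ht=cv2.cvtColor(T["pixels"],cv2.COLOR_RGB2HSV)
m=((ht[...,1]<60)&(ht[...,2]>170)).astype(np.uint8)[194:212,230:250];print(m)
```

```text
[-0.1 -0.9  0.4] [0.5 0.3 0.2]
exp side bottom,top (array([277.7, 186. ]), array([293.3, 193.6])) (array([278.4, 173. ]), array([294.3, 180.3]))
exp top-view ring (array([232.8, 196.9]), array([245.5, 209.5]))
280 [(168, 149, 118), (170, 146, 119), (172, 148, 119), (174, 108, 125), (176, 10, 149), (178, 19, 158), (180, 13, 136), (182, 12, 131), (184, 14, 132), (186, 13, 133), (188, 9, 135), (190, 13, 136), (192, 42, 159), (194, 103, 213), (196, 105, 160), (198, 106, 154), (200, 104, 154), (202, 105, 155)]
287 [(168, 137, 54), (170, 146, 61), (172, 127, 62), (174, 61, 130), (176, 104, 193), (178, 106, 204), (180, 74, 193), (182, 12, 144), (184, 11, 136), (186, 11, 134), (188, 15, 136), (190, 11, 134), (192, 16, 130), (194, 73, 178), (196, 106, 169), (198, 105, 161), (200, 104, 160), (202, 106, 152)]
293 [(168, 43, 24), (170, 41, 25), (172, 31, 25), (174, 53, 29), (176, 49, 31), (178, 76, 47), (180, 80, 54), (182, 72, 64), (184, 81, 72), (186, 71, 108), (188, 52, 103), (190, 46, 95), (192, 95, 137), (194, 105, 206), (196, 104, 162), (198, 106, 156), (200, 104, 157), (202, 104, 157)]
18
[... 448 characters left out ...]
 1 0 0 0 0]
 [0 0 0 0 1 1 1 1 1 1 1 1 1 0 1 1 0 0 0 0]
 [0 0 0 0 0 0 0 1 1 1 0 0 0 0 0 0 0 0 0 0]
 [1 0 0 0 0 0 1 1 1 1 1 1 1 0 0 0 0 0 0 0]
 [1 0 0 0 0 1 1 0 0 0 0 0 1 1 1 0 0 0 0 0]
 [1 0 0 0 1 1 0 0 0 0 0 0 0 0 1 0 0 0 0 0]
 [1 0 0 0 1 0 0 0 0 0 0 0 0 0 1 0 0 0 0 0]
 [1 0 0 0 1 0 0 0 0 0 0 0 0 0 1 1 0 0 0 0]
 [1 0 0 0 1 0 0 0 0 0 0 0 0 0 1 1 0 0 0 0]
 [1 0 0 0 1 0 0 0 0 0 0 0 0 0 0 1 0 0 0 0]
 [1 0 0 0 1 0 0 0 0 0 0 0 0 0 1 0 0 0 0 0]
 [1 1 0 0 1 1 0 0 0 0 0 0 0 0 1 0 0 0 0 0]
 [1 1 0 0 0 1 1 0 0 0 0 0 1 1 0 0 0 0 0 0]
 [1 1 0 0 0 1 1 1 1 1 1 1 1 0 0 0 0 0 0 0]
 [1 1 0 0 0 0 0 0 0 1 1 0 0 0 0 0 0 0 0 0]
 [1 1 0 0 0 0 0 0 0 0 0 0 0 0 0 0 0 0 0 0]
 [1 1 0 0 0 0 0 0 0 0 0 0 0 0 0 0 0 0 0 0]]
```

The ferrule spans rows 174–193 in the side view, against 173–193.6 expected when fully home. The robot is clear of everything.

```bash
python3 -c "
from station import job_done
print(job_done())"
```

```text
the job is handed in; nothing more can be done
None
```

I handed the job in at about 21 s: the blank is clamped square and central in the vise, the large ferrule sits fully home on its shoulder, and the robot never touched the small ferrule or the tape measure.

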